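# Close the wax tin: fold the flap over and tuck it beneath the lip

## Task

The aluminium wax tin on the orange mat stands open. With the fingertips, push its upright flap over until it lies flat across the opening, then, keeping it pressed down, push its ridge towards the front lip until the flap's edge is tucked fully home beneath the lip and the flap stays shut by itself when you take the hand away. Do not lift the tin or shove it across the mat, and leave the jar, the cork block and the scraper where they are.

Things in the scene. Friction and masses are not known exactly. Their poses are not given: they have to be found in the camera images.
- tin: Open aluminium tin, 150 (x) by 120 (y) by 50 mm high, loose, about 2 kg with its wax bars, standing on the 5 mm thick mat; it skids when pushed with roughly 10 N. Origin: centre of its underside. Its -x side is the front with the retaining lip, its +x side the back with the hinge; z is up. On its top, two cheeks 10 mm high and 4 mm thick at y = -53 and +53 mm, x = 20 to 60 mm, hold the hinge pin in slots.
- hinge_home (a point): Point on the tin, middle of the hinge axis when the pin is at its back stop: 52 mm behind the tin's origin (+x), 53.5 mm above its underside. Axes as the tin's; the hinge axis runs along y.
- lip (a point): Point on the tin at the underside of the retaining lip, where its flat part begins: 50 mm in front of the tin's origin (-x), 57 mm above its underside, mid-width. The steel lip is 70 mm wide (y), 3 mm thick, and reaches from here 19 mm further to the front, where a riser carries it. Towards the back a flared mouth 7 mm long turns up from it (underside 62 mm above the tin's underside at the mouth). The lip is rigid and the flap cannot pass through it.
- flap (a joint): Angle of the flap about the hinge: 0 = lying flat and shut, 1.57 = upright, up to 2.3 = leaning backwards. Grows as it opens. The flap is a flat aluminium plate 90 mm long from the hinge axis to its free edge, 90 mm wide, 3 mm thick (hinge axis in mid-thickness). A weak spring opens it again if it is not held or tucked: about 0.1 N m when flat, i.e. 2 N pressed 45 mm from the hinge.
- pin (a joint): Travel of the hinge pin, and the flap with it, along its slots towards the lip: 0 = back stop, 0.024 m = front stop, fully tucked. It stays where it is left; moving it takes about 4 N. With the pin at 0 the flat flap's edge lies 12 mm behind where the flat part of the lip begins, so that the flap can be folded down clear of the lip; at 0.024 the edge is 12 mm beneath it. If the flap comes down on top of the lip, the pin must go back first.
- flap_edge (a point): Middle of the flap's free edge, in mid-thickness, 90 mm from the hinge axis. Its x points from the edge to the hinge, y along the edge, its z out of the face that is on top when shut (the outer face, which looks backwards when the flap is upright).
- ridge (a point): Middle of the crest of the flap's ridge: a straight bar 5 mm thick, 80 mm long (y), standing 9 mm proud of the outer face, its mid-plane 60 mm from the hinge axis and parallel to it. Axes as flap_edge. The flap between ridge and hinge is bare: press and push there, against the ridge.
- jar_mid (a point): Centre of a glass jar with a screwed-on steel cap, 68 mm across, 85 mm high, standing on the counter beside the mat. To be left alone.
- cork_mid (a point): Centre of a cork block 85 by 50 by 32 mm lying on the counter beside the mat. To be left alone.
- scraper_mid (a point): Middle of the handle of a black groove scraper lying on the counter beside the mat, 117 mm long with its nose (+x), 26 mm wide, 14 mm high. To be left alone.
Things that resemble listed ones, but are neither listed nor needed, are in the scene too. Of the things like the tin, leave any that is red; of the rest the larger one is meant.

How it is judged:
On the way, in this order (a step that is already met when the one before it is completed fails the run):
1. the flap is folded over onto the opening (value of joint flap below 0.3 rad), for 0.05 s.
2. the flap's edge is tucked beneath the lip (value of joint flap below 0.065 rad and value of joint pin above 0.018 m), for 0.2 s.
At the end, for the whole second after the job is handed in: The flap lies shut by itself (within 0.065 rad of flat), its edge at least 5 mm beneath the flat part of the lip and the pin pushed at least 18 of its 24 mm, with the tin upright and at rest (all of step 2 and x of flap_edge in the frame of lip below -0.005 m and z of flap_edge in the frame of lip below 0 m and angle between tin's own z axis and vertical below 0.05 rad and linear speed of tin below 0.01 m/s); the robot touches nothing.
It fails at once if the tin is lifted, or shoved more than 30 mm (distance of tin from where it was at the start of the episode above 0.03 m or height (world z) of tin above 0.017 m or angle between tin's own z axis and vertical above 0.2 rad).
It fails at once if the jar, cork block or scraper is moved more than 20 mm (distance of any of jar_mid, cork_mid, scraper_mid from where it was at the start of the episode above 0.02 m).
It also fails if it takes over 42 s, if anything falls off the work surface, if the arm or the gripper's body presses on something with over 40 N, if the wrist force passes 120 N, or if a joint passes its speed limit or range.

## Robot

A 7-joint arm with a two-finger parallel gripper is mounted at the origin on the work surface. World frame = base frame: x ahead of the robot, y to its left, z up, the work surface at z = 0. Lengths are in m, angles in rad, forces in N, time in s.
With the tool pointing down it reaches from about 0.4 to 0.9 m from the base axis. Payload 5.6 kg.
Tool frame: the origin (TCP) lies midway between the tips of the shut fingers; the grasp point (between the pads) lies robot.grasp_offset behind it (robot.grasp_offset is the distance from the TCP to the grasp point, in m); x points along the fingers, z is the direction in which the jaws open and shut, and the axes are right-handed (so a half turn about x gives the same grasp; the last joint's range is limited). The gripper opens to 92 mm and grips with 3 to 60 N. Pads are 20 mm wide; open, the fingers measure 128 mm over their backs; the gripper's body (75 mm by 189 mm) begins 69 mm behind the grasp point.
Start: joints at [1.238, 0.468, -0.012, 1.603, 0.006, 1.071, -0.056], TCP at [0.186, -0.623, 0.215] pointing down, gripper open.
Joint ranges: [-2.53, 2.53], [-0.31, 2.02], [-1.57, 1.55], [0.28, 2.44], [-1.29, 4.43], [0.15, 1.84], [-2.92, 2.92]. Speed limits (rad/s): [2.57, 2.57, 3.14, 3.14, 3.14, 3.14, 3.14].

## Interface

Orientations are given as a unit quaternion [w, x, y, z].
In Python, from station import telemetry, viewer, job, finder, robot gives the robot as it stands.
- The arm moves only by the tool send_rows, never from a script. Its argument "plan" is a list of rows, each a list of 3 entries, a list of its own where there are three numbers: the shift along the tool's x, y, z in mm, then the turn, a rotation vector about the tool's x, y, z in rad, then the finger opening in mm, from 0 to 91.9. In form: [[[tx, ty, tz], [wx, wy, wz], hand], ...]. A call has 1 to 10 rows; each row shifts and turns the commanded pose from where the row before left it, along the tool's axes as they then stand; what a row does not reach is not made up. A row lasts 1/10 s, in which the tool goes at most 50 mm and 8.59 degrees, less where a joint would pass 70% of its speed; a pose out of reach is approached as far as the arm can. A call with a gripper value outside its range is refused whole. The fingers move at their own pace and stop on an object; "newtons" is the grip in N (left out, the last holds). Time passes only in rows, so rows that do not move let the fingers close. It gives the time, the measured TCP pose, the force and the opening at its end, in the units of the state.
- telemetry.read_state(): the state, without advancing time (a new reading comes with each control period).
- viewer.grab_frame(name): name is "side" or "top"; returns a dict with "image" (420x560x3 uint8, blue, green, red), "vertical_fov" (degrees; the focal length in pixels is half the picture's height over the tangent of half this angle, whatever the lens; pixels are square), "cx", "cy" (the principal point, pixels), "k1" (the pictures are not rectified: a ray, as slopes to the right and down, at radius r is drawn at 1 + k1 r^2 times it, then the intrinsics apply), "position" and "attitude" of the camera in the world. Camera axes: x right, y down, z forward; pixel columns grow to the right and rows downward; lengths in m; the calibration is good to about 2 mm. A picture is of the moment at which its call begins. There is no depth.
- job.close_job(): hands the job in, once; it reports no verdict.
Trained networks look in a picture, given as the dict that the camera call returned (one of the last four; its "shot" number tells which), for a name from the list of things; names that differ only in an ending like _2 or _b are one class to them, and where a whole thing is asked for, a point or a joint stands for the part that bears it (a point fixed in the world has none). Each returns a list of dicts, best first, with "p" (0 to 1); they miss things now and then, are a little off and sometimes report something else, mostly with a low value. They report only what shows in the picture. A call takes as long as a camera call. They do not tell look-alikes from the thing itself.
- finder.masks_of(query, picture): "pixels" (420x560 bool, what is visible of it) and "rect" ([centre column, centre row, width, height] in pixels, round what is visible of it).
- finder.landmark_of(query, picture): "point" ([column, row] in pixels: a listed point, or the origin of a listed thing).
The state is a dict: "time": time; "qpos": joint angles; "joint_velocities": joint speeds; "effort": joint torques, N m; "tcp_pos": TCP position; "tcp_rot": TCP orientation; "contact_force": force on the tool from outside, world axes, zero at the start; "torque": the same for the moment, N m; "gripper_width": finger opening in m.
Only numpy, scipy, OpenCV 4.12 (cv2) and the standard library are available. Lean on these libraries where they do the work, as an engineer would, in place of code of your own. Each camera call takes 0.05 s, during which the arm holds its last target.

## Working session

There is one attempt and no reset: what is moved stays moved. The work goes in short steps, Python scripts to look and compute and a tool call to move; the robot and the scene stay as the last step left them, time stands still between calls to the robot, and variables do not carry over. Pictures are saved under pics/ and viewed, and the job is handed in when it is done.

Besides the shell and the picture viewer there is one more tool, called as name(argument=value, ...), one argument or row to a line, values as JSON. send_rows: Moves the arm, as the interface text tells. Its arguments: {"type":"object","properties":{"plan":{"type":"array","items":{"type":"array"}},"newtons":{"type":"number"}},"required":["plan"]}

```bash
mkdir -p pics; ls; python3 - <<'E'
from station import telemetry, viewer, job, finder, robot
import cv2
print(telemetry.read_state()); print(robot.grasp_offset)
for n in ("side","top"):
    f=viewer.grab_frame(n); cv2.imwrite(f"pics/{n}0.png",f["image"])
    print({k:v for k,v in f.items() if k!="image"})
    for q in ("tin","flap","ridge","flap_edge","lip","hinge_home","jar_mid","cork_mid","scraper_mid"):
        print(n,q,[(r["p"],r["point"]) for r in finder.landmark_of(q,f)])
E
```

```text
pics
{'time': 0.0, 'qpos': array([ 1.23802507,  0.46837674, -0.01158738,  1.60364306,  0.00598171,
        1.07139625, -0.05627112]), 'joint_velocities': array([-0.00039105,  0.00057667, -0.0001304 ,  0.00104172,  0.00164949,
       -0.00075408,  0.001484  ]), 'effort': array([ 5.89694446e-04, -5.20563126e+01, -1.21301584e-02, -2.43742186e+01,
       -5.66300028e-02,  1.73723779e-02,  1.39947128e-04]), 'tcp_pos': array([ 0.18548378, -0.62235096,  0.21363258]), 'tcp_rot': array([ 0.56640796,  0.42293212,  0.56746895, -0.42224333]), 'contact_force': array([-0.69997494,  0.35152414, -0.16754274]), 'torque': array([ 0.02162188,  0.02023079, -0.04406568]), 'gripper_width': 0.09175236186143593}
0.0187
{'vertical_fov': 45.716744145308425, 'cx': 281.06134122927614, 'cy': 204.792130407471, 'k1': -0.09098279018478969, 'position': array([ 0.42276414, -0.72021625,  0.89475055]), 'attitude': array([-0.3692838 ,  0.92420228, -0.09296524,  0.02893232]), 'shot': 1}
side tin [(0.77, [220.8, 169.3]), (0.66, [258.9, 256.3]), (0.56, [373.6, 204.4])]Traceback (most recent call last):
  File "<stdin>", line 8, in <module>
ValueError: it knows: cork_mid, flap_edge, hinge_home, jar_mid, lip, ridge, scraper_mid, tin
```

```bash
python3 - <<'E'
from station import telemetry, viewer, job, finder, robot
import cv2,pickle
D={}
for n in ("side","top"):
    f=viewer.grab_frame(n); cv2.imwrite(f"pics/{n}1.png",f["image"])
    D[n]=f
    print({k:v for k,v in f.items() if k!="image"})
    for q in ("tin","ridge","flap_edge","lip","hinge_home","jar_mid","cork_mid","scraper_mid"):
        r=finder.landmark_of(q,f); D[n,q]=r
        print(n,q,[(a["p"],a["point"]) for a in r])
pickle.dump(D,open("d.pkl","wb"))
print(telemetry.read_state()["time"])
E
```

```text
{'vertical_fov': 45.716744145308425, 'cx': 281.06134122927614, 'cy': 204.792130407471, 'k1': -0.09098279018478969, 'position': array([ 0.42276414, -0.72021625,  0.89475055]), 'attitude': array([-0.3692838 ,  0.92420228, -0.09296524,  0.02893232]), 'shot': 2}
side tin [(0.73, [220.2, 165.8]), (0.73, [375.7, 208.8]), (0.68, [259.4, 257.1])]
side ridge [(0.97, [217.1, 156.6]), (0.94, [294.5, 227.3]), (0.62, [378.2, 191.9])]
side flap_edge [(0.91, [209.3, 159.0]), (0.91, [375.8, 205.5]), (0.69, [293.6, 217.4])]
side lip [(0.83, [206.3, 160.4]), (0.79, [233.5, 242.2]), (0.67, [371.1, 204.8])]
side hinge_home [(0.81, [376.1, 177.4]), (0.8, [235.3, 159.9]), (0.63, [281.2, 244.7])]
side jar_mid [(0.71, [200.7, 339.7])]
side cork_mid [(0.89, [283.2, 350.8])]
side scraper_mid [(0.57, [284.6, 193.8])]
{'vertical_fov': 42.152806449240465, 'cx': 277.940458874378, 'cy': 207.9934608916679, 'k1': -0.10835885173871482, 'position': array([0.38526913, 0.05131793, 1.15116791]), 'attitude': array([ 0.05441047, -0.69888806,  0.71034498, -0.063285  ]), 'shot': 3}
top tin [(0.97, [171.2, 270.9]), (0.9, [264.2, 114.5]), (0.65, [311.3, 246.9])]
top ridge [(0.88, [166.6, 270.2]), (0.83, [329.3, 203.9]), (0.67, [266.5, 104.5])]
top flap_edge [(0.92, [326.1, 200.5]), (0.92, [166.6, 285.9]), (0.55, [279.3, 110.0])]
top lip [(0.91, [166.4, 288.4]), (0.88, [287.0, 107.4]), (0.87, [309.6, 271.4])]
top hinge_home [(0.94, [167.0, 255.5]), (0.84, [238.1, 98.9]), (0.55, [323.5, 222.7])]
top jar_mid [(0.97, [408.7, 315.7])]
top cork_mid [(0.74, [423.8, 245.4])]
top scraper_mid [(0.91, [222.5, 206.4]), (0.71, [323.8, 222.0]), (0.69, [312.7, 270.7]), (0.6, [409.2, 312.4]), (0.56, [328.5, 202.4])]
1.0
```

View pics/side1.png

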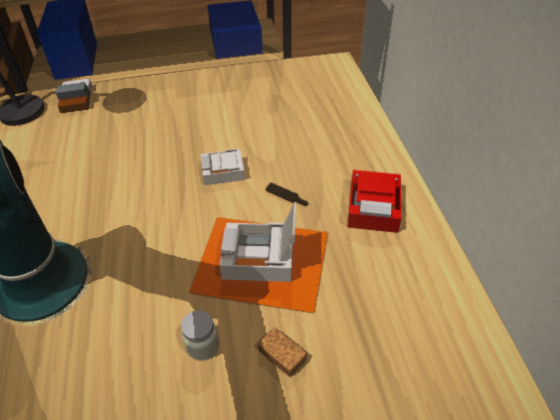

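View pics/top1.png

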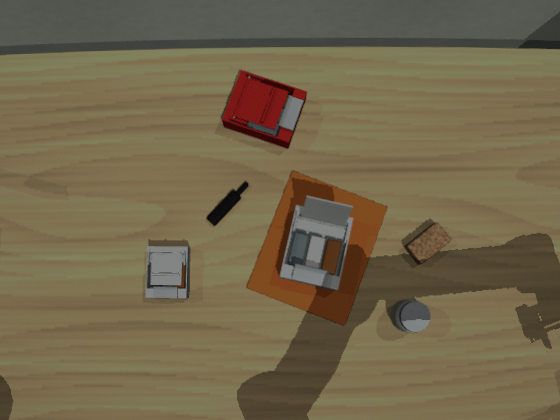

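Side picture: the target tin is the grey one on the orange mat at about (260,255), flap upright at (292,230). In the top picture it is at (315,245) with the lip at the bottom (309,271) and the flap at the top (327,205). The red and the small tin are decoys.

```bash
cat > h.py <<'E'
import numpy as np, cv2
from scipy.spatial.transform import Rotation as R
from scipy.optimize import least_squares
def proj(f,P):
    q=np.array(f["attitude"]); Rm=R.from_quat([q[1],q[2],q[3],q[0]])
    c=Rm.inv().apply(np.atleast_2d(P)-f["position"])
    s=c[:,:2]/c[:,2:]; r2=(s**2).sum(1,keepdims=True)
    fl=210/np.tan(np.radians(f["vertical_fov"])/2)
    return s*(1+f["k1"]*r2)*fl+[f["cx"],f["cy"]]
def tri(obs):
    return least_squares(lambda p:np.concatenate([proj(f,p)[0]-u for f,u in obs]),[.5,0,.05])
E
python3 - <<'E'
from h import *; import pickle
D=pickle.load(open("d.pkl","rb")); S,T=D["side"],D["top"]
m=dict(tin=((259.4,257.1),(311.3,246.9)),ridge=((294.5,227.3),(329.3,203.9)),edge=((293.6,217.4),(326.1,200.5)),lip=((233.5,242.2),(309.6,271.4)),hinge=((281.2,244.7),(323.5,222.7)),jar=((200.7,339.7),(408.7,315.7)),cork=((283.2,350.8),(423.8,245.4)),scr=((284.6,193.8),(222.5,206.4)))
for k,(a,b) in m.items():
    r=tri([(S,a),(T,b)]); print(k,r.x.round(4),np.sqrt(2*r.cost).round(2))
def model(p):
    x,y,z,yaw,th=p; c,s=np.cos(yaw),np.sin(yaw)
    u=np.array([-np.cos(th),0,np.sin(th)]); n=np.array([np.sin(th),0,np.cos(th)])
    h=np.array([.052,0,.0535])
    L=np.array([[0,0,0],h+u*.06+n*.0105,h+u*.09,[-.05,0,.057],h])
    return L@np.array([[c,-s,0],[s,c,0],[0,0,1]]).T+[x,y,z]
def res(p):
    P=model(p); o=[]
    for i,k in enumerate(("tin","ridge","edge","lip","hinge")):
        for f,u in zip((S,T),m[k]): o.append(proj(f,P[i])[0]-u)
    return np.concatenate(o)
r=least_squares(res,[.5,0,0.005,0,1.57],loss="soft_l1"); print(r.x.round(4)); print(res(r.x).reshape(5,4).round(1)); print(model(r.x).round(4))
# overlay
p=r.x
for n,f in (("side",S),("top",T)):
    im=f["image"].copy()
    c,s=np.cos(p[3]),np.sin(p[3])
    C=[[sx*.075,sy*.06,z] for z in (0,.05) for sx,sy in((-1,-1),(1,-1),(1,1),(-1,1))]
    th=p[4];u=np.array([-np.cos(th),0,np.sin(th)]);h=np.array([.052,0,.0535])
    C+=[h+[0,y,0]+u*a for a,y in((0,-.045),(.09,-.045),(.09,.045),(0,.045))]
    C+=[[-.05,-.035,.057],[-.069,-.035,.057],[-.069,.035,.057],[-.05,.035,.057]]
    W=np.array(C)@np.array([[c,-s,0],[s,c,0],[0,0,1]]).T+p[:3]
    q=proj(f,W)
    x0,y0=(200,180) if n=="side" else (260,170)
    cr=cv2.resize(im[y0:y0+120,x0:x0+120],None,fx=5,fy=5,interpolation=cv2.INTER_CUBIC)
    g=cr.copy()
    for k in range(4): cv2.polylines(g,[((q[4*k:4*k+4]-[x0,y0]+.5)*5).astype(np.int32)],True,[(255,255,0),(0,255,0),(255,0,255),(0,255,255)][k],1)
    cv2.imwrite(f"pics/ov_{n}.png",g); cv2.imwrite(f"pics/cr_{n}.png",cr)
E
```

```text
tin [ 4.941e-01 -3.420e-02 -4.000e-04] 0.03
ridge [ 0.567  -0.0626  0.1165] 0.99
edge [ 0.5684 -0.0543  0.1383] 0.08
lip [ 0.4403 -0.0253  0.0553] 0.54
hinge [ 0.539  -0.0559  0.0583] 1.23
jar [ 0.3469 -0.2292  0.0254] 0.58
cork [ 0.4971 -0.2742  0.0064] 3.11
scr [ 0.5871  0.1543 -0.0043] 1.63
[ 0.4908 -0.038   0.002  -0.2544  1.8774]
[[-1.3  0.9  1.9  1.4]
 [-0.6  0.7 -2.7 -0.7]
 [-0.1  0.4  2.1  0.3]
 [ 0.4 -1.1  0.1 -1.5]
 [-0.3 -0.8 -2.5 -1.6]]
[[ 0.4908 -0.038   0.002 ]
 [ 0.5683 -0.0582  0.1096]
 [ 0.5674 -0.058   0.1413]
 [ 0.4424 -0.0255  0.059 ]
 [ 0.5411 -0.0511  0.0555]]
```

View pics/ov_side.png

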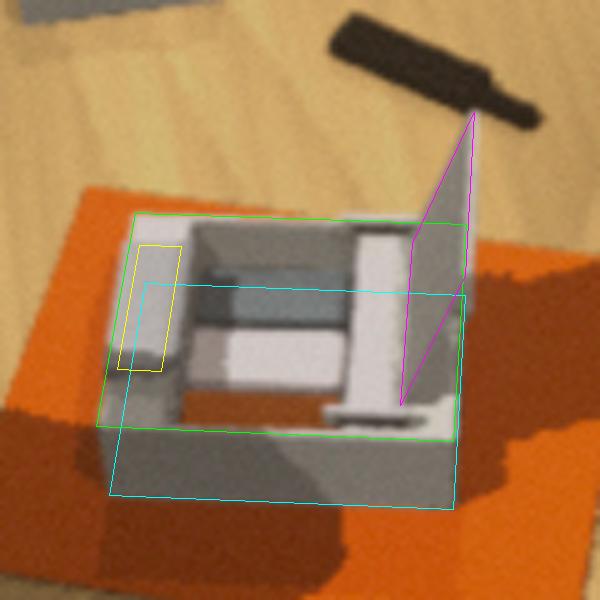

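View pics/ov_top.png

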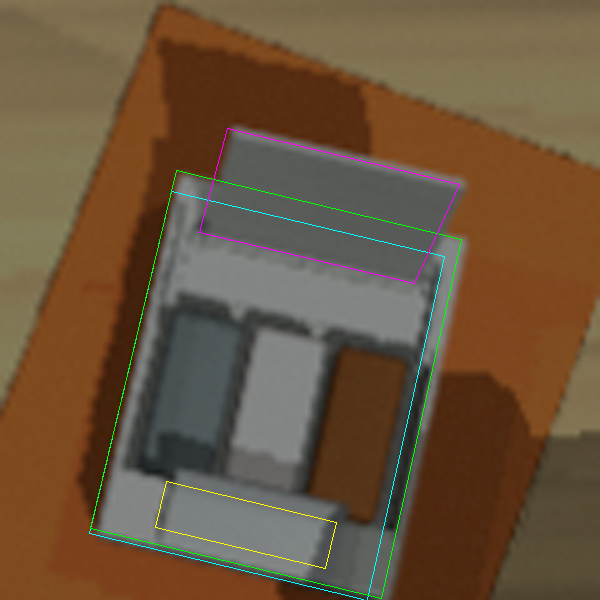

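```bash
python3 - <<'E'
import pickle,cv2
D=pickle.load(open("d.pkl","rb"))
for n,(x0,y0) in (("side",(210,195)),("top",(270,185))):
    cr=cv2.resize(D[n]["image"][y0:y0+(100),x0:x0+(100)],None,fx=6,fy=6,interpolation=cv2.INTER_CUBIC)
    if n=="top": cr=cv2.convertScaleAbs(cr,alpha=1.6)
    for i in range(0,100,10):
        cv2.putText(cr,str(x0+i),(i*6,10),0,.35,(0,0,255));cv2.putText(cr,str(y0+i),(0,i*6+4),0,.35,(0,0,255)); cv2.line(cr,(i*6,12),(i*6,18),(0,0,255));
    cv2.imwrite(f"pics/z_{n}.png",cr)
E
```

```text
(no output)
```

View pics/z_side.png

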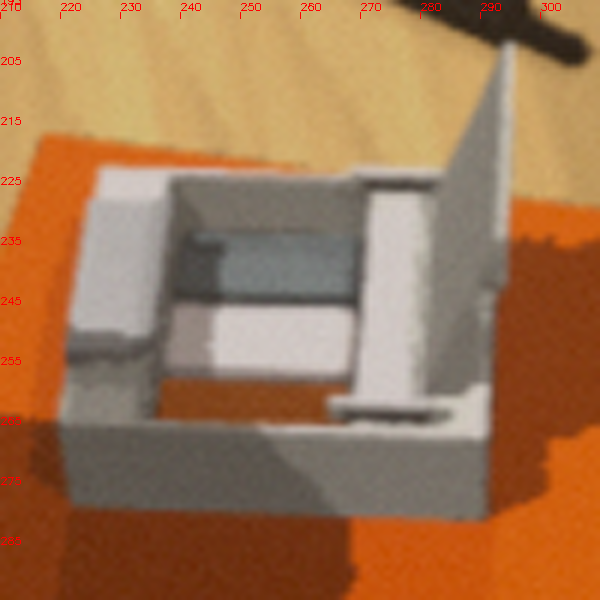

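View pics/z_top.png

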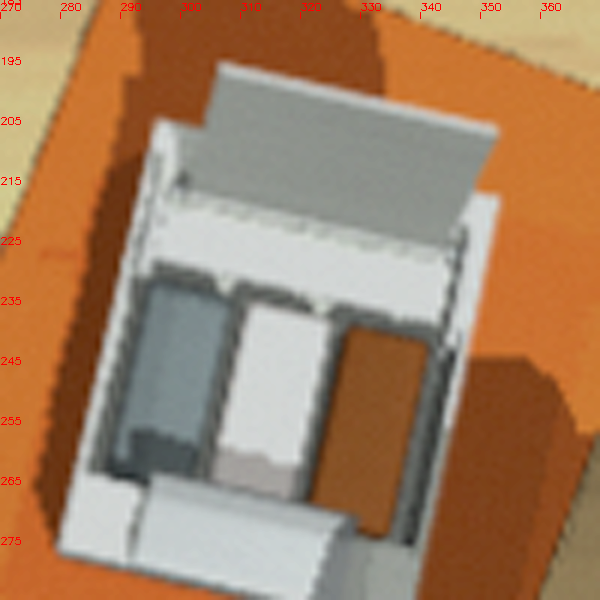

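```bash
python3 - <<'E'
from h import *; import pickle
D=pickle.load(open("d.pkl","rb")); S,T=D["side"],D["top"]
box=lambda a,b,z:(lambda u:np.array([a*.075,b*.06,z]))
fe=lambda b:(lambda u:np.array([.052,b*.045,.0535])+u*.09)
O=[(S,box(-1,1,.05),(226.3,222.7)),(S,box(-1,-1,.05),(220,265)),(S,box(1,-1,.05),(291.5,267.8)),(S,box(-1,-1,0),(221.7,279.2)),(S,box(1,-1,0),(291.5,281.7)),(S,fe(1),(295.3,202)),(S,fe(-1),(293.3,243)),
(T,box(1,1,.05),(296.3,205)),(T,box(1,-1,.05),(353.3,218)),(T,box(-1,1,.05),(279.5,276.7)),(T,fe(1),(307,195.8)),(T,fe(-1),(352.8,206.7))]
def res(p,fix=True):
    x,y,yaw,th=p[:4]; z=.005 if len(p)<5 else p[4]
    c,s=np.cos(yaw),np.sin(yaw);u=np.array([-np.cos(th),0,np.sin(th)])
    return np.concatenate([proj(f,np.array([[c,-s,0],[s,c,0],[0,0,1]])@g(u)+[x,y,z])[0]-np.array(q)+.4 for f,g,q in O])
for p0 in ([.49,-.04,-.25,1.87],[.49,-.04,-.25,1.87,.005]):
    r=least_squares(res,p0,loss="soft_l1");print(r.x.round(4),r.cost)
    print(res(r.x).reshape(-1,2).round(1).tolist())
E
```

```text
[ 0.4901 -0.0407 -0.2459  1.8829] 8.98179990995099
[[0.1, 0.0], [-0.9, 0.7], [-0.7, 0.3], [-0.1, 0.3], [-0.7, 0.2], [-0.4, -0.0], [0.1, -8.0], [-0.1, -0.7], [0.2, -0.5], [0.1, -0.5], [-0.4, -0.3], [0.4, -0.4]]
[ 0.4901 -0.0405 -0.2465  1.883   0.0045] 8.946348661331552
[[0.1, 0.1], [-0.8, 0.7], [-0.7, 0.4], [-0.0, 0.3], [-0.7, 0.3], [-0.4, 0.1], [0.1, -7.9], [-0.1, -0.7], [0.1, -0.4], [0.0, -0.6], [-0.5, -0.3], [0.3, -0.4]]
```

```bash
cat >> h.py <<'E'
YAW=-.246; O=np.array([.490,-.0405,.005])
Rt=np.array([[np.cos(YAW),-np.sin(YAW),0],[np.sin(YAW),np.cos(YAW),0],[0,0,1]])
def rot(s): q=s["tcp_rot"]; return R.from_quat([q[1],q[2],q[3],q[0]])
# desired: tool x down, tool z along tin y (sign sg), 
def Rdes(sg=1):
    x=np.array([0,0,-1.]); z=sg*Rt[:,1]; y=np.cross(z,x); return R.from_matrix(np.c_[x,y,z])
def tin(p): return Rt.T@(np.array(p)-O)
def world(p): return Rt@np.array(p)+O
E
python3 - <<'E'
from h import *; from station import telemetry
s=telemetry.read_state(); r=rot(s); print(r.as_matrix().round(3))
for sg in(1,-1): print(sg,(r.inv()*Rdes(sg)).as_rotvec().round(4), Rdes(sg).as_matrix().round(3).tolist())
t=world([.115,0,.16]); print(t, tin(s["tcp_pos"]), Rdes(-1).inv().apply(t-s["tcp_pos"]), r.inv().apply(t-s["tcp_pos"]))
E
```

```text
[[-0.     0.958  0.286]
 [-0.     0.286 -0.958]
 [-1.    -0.     0.   ]]
1 [-2.6059e+00 -1.0000e-04  1.0000e-04] [[0.0, -0.97, 0.244], [0.0, 0.244, 0.97], [-1.0, 0.0, 0.0]]
-1 [5.357e-01 1.000e-04 0.000e+00] [[0.0, 0.97, -0.244], [0.0, -0.244, -0.97], [-1.0, 0.0, 0.0]]
[ 0.60153784 -0.06850553  0.165     ] [-0.1533273  -0.63899921  0.20963103] [ 0.04963103  0.2683273  -0.63899921] [ 0.0495647   0.5569078  -0.41252855]
```

send_rows(
  plan=[
    [[0,0,0],[0.107,0,0],0],
    [[0,0,0],[0.107,0,0],0],
    [[0,0,0],[0.107,0,0],0],
    [[0,0,0],[0.107,0,0],0],
    [[0,0,0],[0.108,0,0],0],
    [[0,12,-28],[0,0,0],0],
    [[0,12,-28],[0,0,0],0],
    [[0,12,-28],[0,0,0],0],
    [[0,12,-28],[0,0,0],0],
    [[0,12,-28],[0,0,0],0],
  ],
  newtons=30,
)

```text
time: 2.0
tcp_pos: [0.2787, -0.5008, 0.2147]
tcp_rot: [-0.435, -0.558, -0.435, 0.558]
contact_force: [1.0, 0.8, -0.9]
gripper_width: 0.0141
```

send_rows(
  plan=[
    [[0,12,-28],[0,0,0],0],
    [[0,12,-28],[0,0,0],0],
    [[0,12,-28],[0,0,0],0],
    [[0,12,-28],[0,0,0],0],
    [[0,12,-28],[0,0,0],0],
    [[0,12,-28],[0,0,0],0],
    [[0,12,-28],[0,0,0],0],
    [[0,12,-28],[0,0,0],0],
    [[0,12,-28],[0,0,0],0],
    [[0,12,-28],[0,0,0],0],
  ],
)

```text
time: 3.0
tcp_pos: [0.4634, -0.2585, 0.2148]
tcp_rot: [0.435, 0.558, 0.435, -0.558]
contact_force: [0.6, 0.6, 0.5]
gripper_width: 0.0007
```

```bash
cat > st.py <<'E'
from h import *; from station import telemetry
s=telemetry.read_state(); print(s["time"],"tin",(tin(s["tcp_pos"])*1000).round(1),"F(tin axes)",(Rt.T@s["contact_force"]).round(2),"w",round(s["gripper_width"],4),"rotErr",(rot(s).inv()*Rdes(-1)).as_rotvec().round(4))
E
python3 st.py
```

```text
3.0 tin [  27.2 -217.9  209.8] F(tin axes) [0.41 0.72 0.53] w 0.0007 rotErr [-0.0004  0.0002 -0.0004]
```

send_rows(
  plan=[
    [[0,14,-24],[0,0,0],0],
    [[0,14,-26],[0,0,0],0],
    [[0,14,-28],[0,0,0],0],
    [[0,14,-28],[0,0,0],0],
    [[0,13,-28],[0,0,0],0],
    [[0,10,-28],[0,0,0],0],
    [[0,7,-28],[0,0,0],0],
    [[0,5,-24],[0,0,0],0],
    [[0,0,0],[0,0,0],0],
  ],
)

```text
time: 3.9
tcp_pos: [0.6043, -0.0696, 0.2145]
tcp_rot: [0.436, 0.557, 0.437, -0.556]
contact_force: [-0.9, 0.4, 0.5]
gripper_width: 0.0004
```

```bash
python3 st.py; python3 - <<'E'
from station import viewer
import cv2
for n in("side","top"): cv2.imwrite(f"pics/{n}2.png",viewer.grab_frame(n)["image"])
E
```

```text
3.9 tin [117.9  -0.4 209.5] F(tin axes) [-0.96  0.17  0.49] w 0.0004 rotErr [ 0.0058 -0.0023 -0.0001]
```

View pics/side2.png

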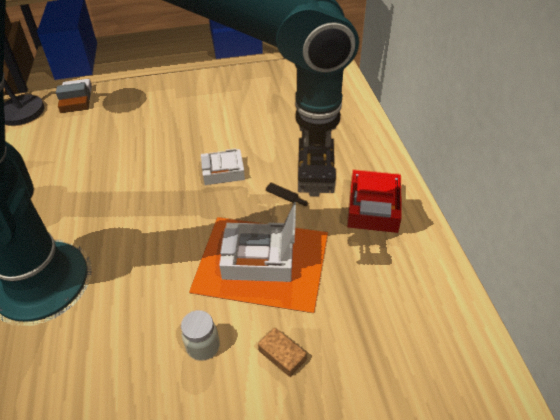

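Gripper is shut above and behind the flap; fingertips at about (317,190), scene unmoved. Going down behind the flap to tin z ≈ 90 mm.

send_rows(
  plan=[
    [[20,0,0],[0,0,0],0],
    [[25,0,0],[0,0,0],0],
    [[25,0,0],[0,0,0],0],
    [[25,0,0],[0,0,0],0],
    [[20,0,0],[0,0,0],0],
    [[5,0,0],[0,0,0],0],
    [[0,0,0],[0,0,0],0],
    [[0,-5,0],[0,0,0],0],
    [[0,-5,0],[0,0,0],0],
    [[0,-5,0],[0,0,0],0],
  ],
)

```text
time: 5.0
tcp_pos: [0.5885, -0.0704, 0.0956]
tcp_rot: [0.435, 0.558, 0.434, -0.557]
contact_force: [0.4, 0.3, 0.1]
gripper_width: 0.0001
```

```bash
python3 st.py
```

```text
5.0 tin [102.9  -5.1  90.6] F(tin axes) [0.27 0.38 0.07] w 0.0001 rotErr [-0.0003 -0.0001 -0.0015]
```

send_rows(
  plan=[
    [[0,-5,-2],[0,0,0],0],
    [[0,-5,-2],[0,0,0],0],
    [[0,-4,0],[0,0,0],0],
    [[0,-4,0],[0,0,0],0],
    [[0,-4,0],[0,0,0],0],
    [[0,-4,0],[0,0,0],0],
    [[0,-4,0],[0,0,0],0],
  ],
)

```text
time: 5.7
tcp_pos: [0.5602, -0.0593, 0.0946]
tcp_rot: [-0.435, -0.558, -0.435, 0.558]
contact_force: [1.5, 0.1, 0.9]
gripper_width: 0.0006
```

send_rows(
  plan=[
    [[0,-4,0],[0,0,0],0],
    [[0,-4,0],[0,0,0],0],
    [[0,-4,0],[0,0,0],0],
    [[0,-4,0],[0,0,0],0],
    [[0,-4,0],[0,0,0],0],
  ],
)

```text
time: 6.2
tcp_pos: [0.5406, -0.0543, 0.0944]
tcp_rot: [-0.435, -0.558, -0.435, 0.558]
contact_force: [0.5, -0.6, -1.5]
gripper_width: 0.0002
```

```bash
python3 st.py; python3 - <<'E'
from station import viewer
import cv2
a=[viewer.grab_frame(n)["image"][y:y+200,x:x+200] for n,y,x in(("side",130,180),("top",130,220))]
cv2.imwrite("pics/p3.png",cv2.resize(cv2.hconcat(a),None,fx=2,fy=2))
E
```

```text
6.2 tin [52.4 -1.1 89.4] F(tin axes) [ 0.62 -0.46 -1.53] w 0.0002 rotErr [-0.0003  0.0001  0.0003]
```

View pics/p3.png

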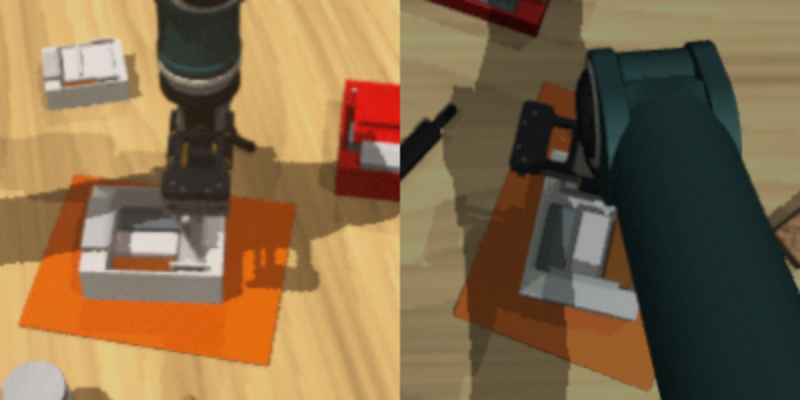

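send_rows(
  plan=[
    [[0,-4,0],[0,0,0],0],
    [[0,-4,0],[0,0,0],0],
    [[0,-4,0],[0,0,0],0],
    [[3,-2.5,0],[0,0,0],0],
    [[3,-2.5,0],[0,0,0],0],
    [[3,-2.7,0],[0,0,0],0],
    [[3,-2.7,0],[0,0,0],0],
    [[3.5,-2,0],[0,0,0],0],
    [[3.5,-2,0],[0,0,0],0],
  ],
)

```text
time: 7.2
tcp_pos: [0.515, -0.0478, 0.0752]
tcp_rot: [-0.435, -0.557, -0.435, 0.558]
contact_force: [-0.9, 0.3, 2.0]
gripper_width: 0.0004
```

```bash
python3 st.py; python3 - <<'E'
from station import viewer
import cv2
a=[viewer.grab_frame(n)["image"][y:y+100,x:x+100] for n,y,x in(("side",190,200),("top",190,260))]
cv2.imwrite("pics/p4.png",cv2.resize(cv2.hconcat(a),None,fx=4,fy=4,interpolation=cv2.INTER_CUBIC))
E
```

```text
7.2 tin [26.  -1.  70.2] F(tin axes) [-0.98  0.07  2.04] w 0.0004 rotErr [-0.0002  0.0001  0.0006]
```

View pics/p4.png

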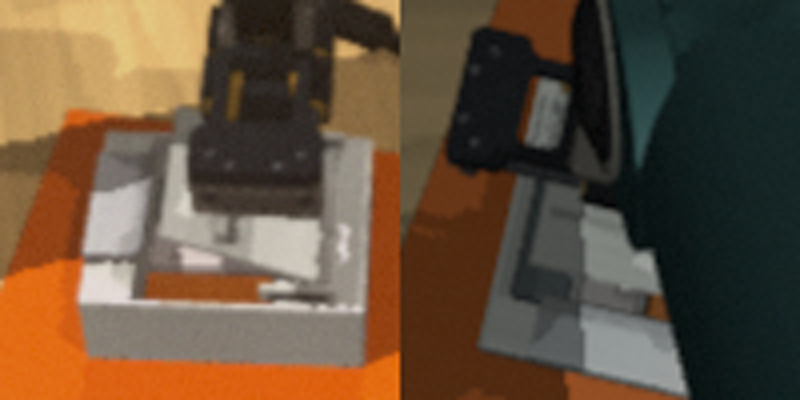

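send_rows(
  plan=[
    [[3.7,-1.4,0],[0,0,0],0],
    [[3.7,-1.4,0],[0,0,0],0],
    [[4,-0.5,0],[0,0,0],0],
    [[4,-0.5,0],[0,0,0],0],
    [[0,0,0],[0,0,0],0],
  ],
)

```text
time: 7.8
tcp_pos: [0.5119, -0.047, 0.0603]
tcp_rot: [-0.435, -0.558, -0.435, 0.558]
contact_force: [-0.4, -0.3, 4.2]
gripper_width: 0.0004
```

```bash
python3 st.py; python3 - <<'E'
from station import viewer
import cv2
a=[viewer.grab_frame(n)["image"][y:y+100,x:x+100] for n,y,x in(("side",190,200),("top",190,260))]
cv2.imwrite("pics/p5.png",cv2.resize(cv2.hconcat(a),None,fx=4,fy=4,interpolation=cv2.INTER_CUBIC))
E
python3 st.py
```

```text
7.8 tin [22.8 -1.  55.3] F(tin axes) [-0.35 -0.4   4.22] w 0.0004 rotErr [-0.0002  0.0001 -0.0001]
7.9 tin [22.8 -1.  55.2] F(tin axes) [-1.12 -0.75  5.06] w 0.0004 rotErr [-0.0002  0.0001 -0.0002]
```

View pics/p5.png

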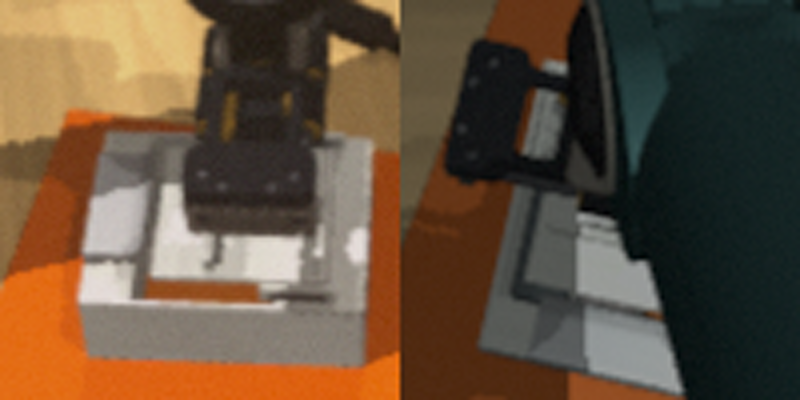

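Flap lies flat, with its edge just short of the lip (gap visible at about (150,230) in the left crop), tip z 55.2 mm against the expected 55. Now sliding to the ridge and pushing.

send_rows(
  plan=[
    [[0,-3,0],[0,0,0],0],
    [[0,-3,0],[0,0,0],0],
    [[0,-3,0],[0,0,0],0],
    [[0,-3,0],[0,0,0],0],
    [[0,-3,0],[0,0,0],0],
  ],
)

```text
time: 8.4
tcp_pos: [0.4972, -0.0433, 0.0603]
tcp_rot: [0.435, 0.558, 0.435, -0.557]
contact_force: [2.4, 0.1, 3.1]
gripper_width: 0.0004
```

```bash
python3 st.py;sleep 0; python3 st.py
```

```text
8.4 tin [ 7.6 -1.  55.3] F(tin axes) [2.33 0.68 3.06] w 0.0004 rotErr [-0.0003 -0.0001 -0.0006]
8.4 tin [ 7.6 -1.  55.3] F(tin axes) [2.33 0.68 3.06] w 0.0004 rotErr [-0.0003 -0.0001 -0.0006]
```

send_rows(
  plan=[
    [[0,-2.5,0],[0,0,0],0],
    [[0,-2.5,0],[0,0,0],0],
    [[0,-2.5,0],[0,0,0],0],
  ],
)

```text
time: 8.7
tcp_pos: [0.4904, -0.0416, 0.0603]
tcp_rot: [0.435, 0.558, 0.434, -0.557]
contact_force: [3.8, -0.1, 1.1]
gripper_width: 0.0008
```

```bash
python3 st.py
```

```text
8.7 tin [ 0.6 -1.  55.3] F(tin axes) [3.72 0.81 1.07] w 0.0008 rotErr [-0.0004 -0.0002 -0.0013]
```

send_rows(
  plan=[
    [[0.6,-1.5,0],[0,0,0],0],
    [[0.4,-2,0],[0,0,0],0],
    [[0,-2,0],[0,0,0],0],
  ],
)

```text
time: 9.0
tcp_pos: [0.4858, -0.0404, 0.0599]
tcp_rot: [0.435, 0.558, 0.434, -0.557]
contact_force: [3.5, -1.7, 6.3]
gripper_width: 0.0006
```

```bash
python3 st.py; python3 - <<'E'
from station import viewer
import cv2
a=[viewer.grab_frame(n)["image"][y:y+100,x:x+100] for n,y,x in(("side",190,200),("top",190,260))]
cv2.imwrite("pics/p6.png",cv2.resize(cv2.hconcat(a),None,fx=4,fy=4,interpolation=cv2.INTER_CUBIC))
E
python3 st.py
```

```text
9.0 tin [-4.1 -1.  54.9] F(tin axes) [ 3.83 -0.81  6.3 ] w 0.0006 rotErr [-0.0004 -0.0003 -0.0026]
9.1 tin [-4.5 -1.  54.9] F(tin axes) [ 3.43 -0.25  6.57] w 0.0008 rotErr [-0.0004 -0.0002 -0.0019]
```

View pics/p6.png

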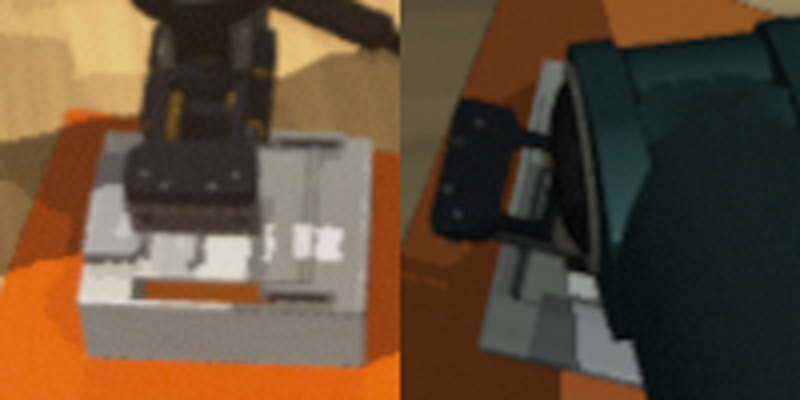

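Tin has not shifted; the flap has advanced to the lip's mouth. Pushing on.

send_rows(
  plan=[
    [[0,-2,0],[0,0,0],0],
    [[0,-2,0],[0,0,0],0],
    [[0,-2,0],[0,0,0],0],
    [[0,-2,0],[0,0,0],0],
    [[0,-2,0],[0,0,0],0],
  ],
)

```text
time: 9.6
tcp_pos: [0.476, -0.038, 0.0599]
tcp_rot: [0.435, 0.558, 0.434, -0.557]
contact_force: [3.6, -1.3, 7.2]
gripper_width: 0.0002
```

```bash
python3 st.py
```

```text
9.6 tin [-14.2  -1.   54.9] F(tin axes) [ 3.8  -0.4   7.24] w 0.0002 rotErr [-0.0004 -0.0003 -0.0025]
```

send_rows(
  plan=[
    [[0,-1.5,0],[0,0,0],0],
    [[0,-1.5,0],[0,0,0],0],
  ],
)

```text
time: 9.8
tcp_pos: [0.4731, -0.0372, 0.0599]
tcp_rot: [0.435, 0.558, 0.434, -0.557]
contact_force: [5.0, -0.8, 6.4]
gripper_width: 0.0002
```

```bash
python3 st.py
```

```text
9.8 tin [-17.2  -0.9  54.9] F(tin axes) [5.06 0.43 6.45] w 0.0002 rotErr [-0.0004 -0.0003 -0.0025]
```

send_rows(
  plan=[
    [[0,-1,0],[0,0,0],0],
    [[0,-1,0],[0,0,0],0],
    [[0,-1,0],[0,0,0],0],
  ],
)

```text
time: 10.1
tcp_pos: [0.4712, -0.0367, 0.06]
tcp_rot: [0.436, 0.559, 0.434, -0.556]
contact_force: [6.7, -2.8, 3.5]
gripper_width: 0.0004
```

```bash
python3 st.py
```

```text
10.1 tin [-19.1  -0.9  55. ] F(tin axes) [ 7.2  -1.11  3.47] w 0.0004 rotErr [-0.0004 -0.0007 -0.0046]
```

send_rows(
  plan=[
    [[0,-1,0],[0,0,0],0],
  ],
)

```text
time: 10.2
tcp_pos: [0.4712, -0.0367, 0.0602]
tcp_rot: [0.436, 0.559, 0.433, -0.556]
contact_force: [9.4, -2.6, 2.0]
gripper_width: 0.0003
```

```bash
python3 st.py
```

```text
10.2 tin [-19.2  -0.9  55.2] F(tin axes) [ 9.76 -0.2   2.01] w 0.0003 rotErr [-0.0005 -0.001  -0.0064]
```

Front stop reached (tip at -19.2 mm, predicted -19.5; the force rises without motion). Backing off and lifting.

send_rows(
  plan=[
    [[0,0,0],[0,0,0],0],
    [[0,0,0],[0,0,0],0],
    [[0,1.5,0],[0,0,0],0],
    [[-1,2,0],[0,0,0],0],
    [[-4,0,0],[0,0,0],0],
    [[-15,0,0],[0,0,0],0],
    [[-25,0,0],[0,0,0],0],
    [[-30,0,0],[0,0,0],0],
    [[-30,0,0],[0,0,0],0],
    [[-20,0,0],[0,0,0],0],
  ],
)

```text
time: 11.2
tcp_pos: [0.4696, -0.0366, 0.1851]
tcp_rot: [-0.434, -0.557, -0.436, 0.558]
contact_force: [-0.3, -0.1, 0.1]
gripper_width: 0.0004
```

send_rows(
  plan=[
    [[0,25,0],[0,0,0],0],
    [[0,35,0],[0,0,0],0],
    [[0,35,0],[0,0,0],0],
    [[0,35,0],[0,0,0],0],
    [[0,35,0],[0,0,0],0],
    [[0,20,0],[0,0,0],0],
    [[0,0,0],[0,0,0],0],
  ],
)

```text
time: 11.9
tcp_pos: [0.6504, -0.0823, 0.1821]
tcp_rot: [-0.433, -0.557, -0.436, 0.559]
contact_force: [0.1, 0.2, -0.0]
gripper_width: 0.0005
```

```bash
python3 st.py; python3 - <<'E'
from h import *
from station import viewer
import cv2
a=[]
for n,y,x in(("side",195,200),("top",190,260)):
    f=viewer.grab_frame(n); im=f["image"]
    cr=cv2.resize(im[y:y+100,x:x+100],None,fx=4,fy=4,interpolation=cv2.INTER_CUBIC)
    def dr(L,c): cv2.polylines(cr,[((proj(f,np.array([world(l) for l in L]))-[x,y]+.5+.0)*4).astype(np.int32)],True,c,1)
    dr([(-.075,-.06,.05),(.075,-.06,.05),(.075,.06,.05),(-.075,.06,.05)],(0,255,0))
    dr([(-.0345,-.04,.064),(-.0295,-.04,.064),(-.0295,.04,.064),(-.0345,.04,.064)],(255,0,255))
    dr([(.028,-.045,.055),(-.043,-.045,.055),(-.043,.045,.055),(.028,.045,.055)],(255,255,0))
    a+=[cr]
cv2.imwrite("pics/p7.png",cv2.hconcat(a))
E
```

```text
11.9 tin [165.8  -1.4 177.1] F(tin axes) [ 0.01  0.17 -0.04] w 0.0005 rotErr [-0.0009  0.0005  0.0047]
```

View pics/p7.png

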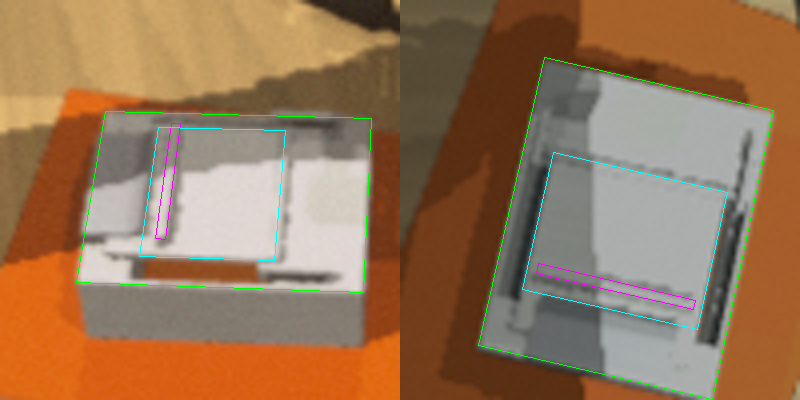

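The flap lies flat with the hand away. The tin outline matches the starting pose, and the hinge line matches a pin at 24 mm (right crop (555,152)–(727,190), left crop x≈285). A numeric check before handing in:

```bash
python3 - <<'E'
from h import *
from station import viewer,finder,job
F={n:viewer.grab_frame(n) for n in("side","top")}
exp=dict(ridge=[-.032,0,.064],flap_edge=[-.062,0,.0535],lip=[-.05,0,.057],tin=[0,0,0])
for q,e in exp.items():
    o=[]
    for n,f in F.items():
        t=proj(f,world(e))[0]
        r=[a["point"] for a in finder.landmark_of(q,f)]
        r=[p for p in r if np.hypot(*(np.array(p)-t))<15]
        if r: b=min(r,key=lambda p:np.hypot(*(np.array(p)-t)));o.append((f,b))
    if len(o)==2: print(q,(tin(tri(o).x)*1000).round(1),"expected",np.array(e)*1000)
    else: print(q,len(o))
E
```

```text
ridge [-26.2   2.2  54.9] expected [-32.   0.  64.]
flap_edge [-65.4   2.2  45.1] expected [-62.    0.   53.5]
lip [-49.    5.   52.4] expected [-50.   0.  57.]
tin [-0.2  4.5 -0.9] expected [0 0 0]
```

```bash
python3 - <<'E'
from h import *
from station import viewer
import cv2
a=[]
for n,y,x in(("side",215,215),("top",215,275)):
    f=viewer.grab_frame(n); im=f["image"]
    cr=cv2.resize(im[y:y+65,x:x+65],None,fx=6,fy=6,interpolation=cv2.INTER_CUBIC)
    cr=cv2.normalize(cv2.cvtColor(cr,cv2.COLOR_BGR2GRAY),None,0,255,cv2.NORM_MINMAX); cr=cv2.createCLAHE(4,(4,4)).apply(cr); cr=cv2.cvtColor(cr,cv2.COLOR_GRAY2BGR)
    for pin,c in((.024,(0,255,0)),(.018,(0,0,255))):
      for s,z in((0,.055),(.0575,.064),(.0625,.064)):
        for y1,y2 in ((-.055,-.041),(.041,.055)):
          L=[(.052-pin-s,y1,z),(.052-pin-s,y2,z)]
          cv2.polylines(cr,[((proj(f,np.array([world(l) for l in L]))-[x,y]+.5)*6).astype(np.int32)],False,c,1)
    a+=[cr]
cv2.imwrite("pics/p8.png",cv2.hconcat(a))
E
```

```text
(no output)
```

View pics/p8.png

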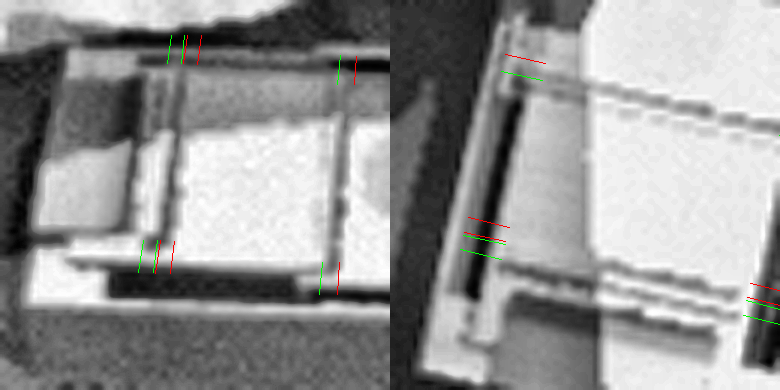

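```bash
python3 -c "
from station import job
print(job.close_job())"
```

```text
the job is handed in; nothing more can be done
None
```

I folded the flap of the large grey tin flat with shut fingertips. Holding it down with about 2–7 N, I pushed its ridge towards the lip until the pin reached its front stop, then lifted the hand away. The job was handed in at about 12 s; no verdict was reported.

**Last checks that agreed:**
- **Pin travel:** the fingertips stalled at tin x = -19.2 mm (-19.5 mm predicted for the full 24 mm), and the push rose to about 10 N with no further motion.
- **Flap and tin:** with the hand away, the flap stayed flat and the tin's outline still matched where it started. The hinge and ridge lines in the pictures put the pin at about 22–24 mm.
- **Contact:** the wrist force read about 0 N.

**A check that disagreed:** the network's landmarks were 3–9 mm off.
- It put the ridge at x = -26 mm (-32 mm expected), which alone would mean only about 18 mm of pin travel.
- It put the flap edge at -65 mm (-62 mm expected), which would mean full travel.
- I relied on the stall position and the line overlay instead.

I did not re-measure the jar, cork block and scraper at the end. The arm's path passed well above or clear of them, and none had moved in the last full picture I viewed, before the hand came down to the tin.

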